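Pack a drum grater's feed chute with carrot chunks

ROBOT

A 7-joint arm with a two-finger parallel gripper is mounted at the origin on the work surface. World frame = base frame: x ahead of the robot, y to its left, z up, the work surface at z = 0. Lengths are in m, angles in rad, forces in N, time in s.
With the tool pointing down it reaches from about 0.4 to 0.85 m from the base axis. Payload 10.4 kg.
Tool frame: the origin (TCP) lies on the centre line of the jaws, within the pads' length; the fingertips stand 8 mm ahead of it and the grasp point (between the pads) lies 11 mm behind it (r.finger_overhang is the distance from the TCP to the fingertips, in m); z points along the fingers, y is the line along which they close (so a half turn about z gives the same grasp; the last joint's range is limited). The gripper opens to 87 mm and grips with 3 to 60 N. Pads are 19 mm wide; open, the fingers measure 117 mm over their backs; the gripper's body (75 mm by 190 mm) begins 51 mm behind the grasp point.
Start: joints at [-1.274, 0.332, -0.065, 1.46, 0.022, 1.35, -0.088], TCP at [0.196, 0.593, 0.198] pointing down, gripper open.
Joint ranges: [-2.6, 2.6], [-0.5, 2.12], [-1.47, 1.34], [0.16, 2.42], [-1.27, 4.41], [0.06, 2.06], [-2.6, 2.6]. Speed limits (rad/s): [2.22, 2.22, 2.79, 2.79, 3.14, 3.14, 3.14].

INTERFACE

Orientations are given as a unit quaternion [x, y, z, w].
In Python, from bench import r, vision gives the robot as it stands.
- The arm moves only by the tool drive_tool, never from a script. Its argument "series" is a list of rows, each a list of 2 entries, a list of its own where there are three numbers: the shift along the world's x, y, z in cm, then the turn about the world's z in degrees. A call has exactly 10 rows; each row shifts and turns the commanded pose from where the row before left it; what a row does not reach is not made up. A row lasts 1/8 s, in which the tool goes at most 62.5 mm and 10.7 degrees, less where a joint would pass 70% of its speed; a pose out of reach is approached as far as the arm can. A call with a gripper value outside its range is refused whole. "hand" is the closure, from 0 (fully open) to 1 (shut), set as the call begins (left out, the last holds). The fingers move at their own pace and stop on an object; "newtons" is the grip in N (left out, the last holds). Time passes only in rows, so rows that do not move let the fingers close, or fill a call up. It gives the time, the measured TCP pose, the force, the opening and the grip force at its end, in the units of the state.
- r.read_state(): the state, without advancing time (a new reading comes with each control period).
- vision.camera(name): name is "scene" or "top" or "wrist"; returns a dict with "color" (480x640x3 uint8, red, green, blue), "intrinsics" (3x3 intrinsics, pixels), "R" (3x3) and "t" (3): a world point X has camera coordinates R X + t; the wrist camera has in their place "mount" (4x4, takes a point from camera to tool coordinates, whose origin is the TCP and whose axes are the flange's). Camera axes: x right, y down, z forward; pixel columns grow to the right and rows downward; lengths in m; the calibration is good to about 2 mm. A picture is of the moment at which its call begins: read the wrist's pose just before it. There is no depth.
- r.close_job(): hands the job in; it is judged then, once.
The state is a dict: "time": time; "joint_positions": joint angles; "joint_vel": joint speeds; "joint_torque": joint torques, N m; "ee_pos": TCP position; "eef_rot": TCP orientation; "ft_force": force on the tool from outside, world axes, zero at the start; "torque": the same for the moment, N m; "width": finger opening in m; "grip_force": force on a finger pad.
Only numpy, scipy, OpenCV 4.12 (cv2) and the standard library are available. Lean on these libraries where they do the work, as an engineer would, in place of code of your own. Each camera call takes 0.05 s, during which the arm holds its last target. There are 200 camera calls.

TASK

Finish loading the electric grater. Stand the washed pusher, which is lying on the drying mat, upright on its foot and let go of it, so that you can take it again by its handle. With it, ram the carrot chunk that sits in the mouth of the feed chute past the catches until it bottoms out firmly (press with about 10 N for a moment); then put the matching chunk from the chopping board into the chute and ram it home on top of the first in the same way. Leave the pusher standing in the chute on the chunks, and everything else on the worktop where it is.

Things in the scene. Friction and masses are not known exactly. Their poses are not given: they have to be found in the camera images.
- pusher: the grater's food pusher: white plastic rod 38 mm in diameter, 150 mm long over all, 150 g, 3 mm chamfer at the foot; its top 20 mm is a cross-bar handle 60 mm long (own y) and 38 mm thick (own z). Origin: centre of the foot face; own x runs from foot to handle. Starts lying flat on the drying mat (origin 24 mm above the worktop), handle roughly towards the robot; it does not roll
- chunk_a: carrot chunk already set in the mouth of the chute: plain orange cylinder 39 mm in diameter, 34 mm tall, 42 g; it rests upright on the flaps, its top 13 mm above the rim. Origin at the centre of its underside; own z is its axis
- chunk_b: the other carrot chunk, of the same form and size (39 mm in diameter, 34 mm tall, 42 g), standing on end on the chopping board among other vegetables. Origin at the centre of its underside
- chute_mouth (a point): centre of the open top of the grater's feed chute, 190 mm above the worktop: an upright clear plastic tube, 42 mm bore, 4 mm wall. 20 mm below the mouth three springy anti-kickback flaps stand into the bore: a chunk set in the mouth rests on them, 13 mm proud of the rim, and takes about 5 to 10 N from the pusher to go past; they then drag lightly on chunk and pusher
- grater: electric drum grater, fixed. Origin: on the chute axis at worktop level; z up. Motor housing on own +x, 58 to 243 mm from the chute axis, 105 mm wide, 159 mm tall, its dial 174 mm. On own -x a small drum and a dish 80 mm across, all lower than 90 mm and within 130 mm of the chute axis
- chute_floor (a point): centre of the flat bottom of the chute, 110 mm below the mouth; z up. One chunk home has its origin 0 mm above it, the second 34 mm above it
- mat_centre (a point): centre of the top of the thin drying mat (fixed, 260 mm along own x, 250 mm along own y, top 5 mm above the worktop), on which the pusher, the mug and the bowl lie. Things can be stood on it
- board_centre (a point): centre of the top of the chopping board (fixed, 200 mm along own x, 180 mm along own y, top 18 mm above the worktop). Fixed kitchenware up to 290 mm tall stands beyond 0.77 m ahead of the robot and beyond 0.53 m to its left and right
- carrot_top: bystander: thick carrot slice lying flat on the board, 52 mm across, 28 mm tall; not wanted (too thick for the chute). Origin at the centre of its underside
- carrot_tip: bystander: pointed carrot end standing on its cut base on the board, 33 mm across, 64 mm tall; not wanted. Origin at the centre of its base
- courgette: bystander: green courgette piece standing on the board, 50 mm across, 45 mm tall; not wanted (too thick for the chute). Origin at the centre of its base
- mug: bystander: white mug on the drying mat, 76 mm across, 90 mm tall, with a handle that stands out 37 mm on its own +y side. Origin at the centre of its base
- bowl: bystander: small blue bowl on the drying mat, 90 mm across, 45 mm tall. Origin at the centre of its base
- pepper_mill: bystander: dark wooden pepper mill, 52 mm across, 152 mm tall, upright. Origin at the centre of its base
- spice_jar: bystander: amber glass jar with steel cap, 48 mm across, 85 mm tall, upright. Origin at the centre of its base
Mind the look-alikes: they are no part of the job. What is shaped like the chunk_a but grey is not meant. What is shaped like the chunk_b but pink is not meant.

How it is judged:
By the outcome, as a careful person would: the job done as asked, in the order asked, and still so for the second after the job is handed in, with the robot touching nothing.
It also fails if it takes over 72 s, if anything falls off the work surface, if the arm or the gripper's body presses on something with over 40 N, if the wrist force passes 120 N, or if a joint passes its speed limit or range.

## Working session

There is one attempt and no reset: what is moved stays moved. The work goes in short steps, Python scripts to look and compute and a tool call to move; the robot and the scene stay as the last step left them, time stands still between calls to the robot, and variables do not carry over. Pictures are saved under pics/ and viewed, at most 10 in all, crops included, and the job is handed in when it is done.

Besides the shell and the picture viewer there is one more tool, called after "Call:" by a JSON object that holds its "method" and its "body". drive_tool: Moves the arm, as the interface text tells. Its arguments: {"type":"object","properties":{"series":{"type":"array"},"hand":{"type":"number"},"newtons":{"type":"number"}},"required":["series"]}

```bash
ls; mkdir -p pics; python3 - <<'E'
from bench import r, vision
import cv2,numpy as np
s=r.read_state(); print(s['time'],s['ee_pos'],s['eef_rot'],s['width'],r.finger_overhang)
for n in ("scene","top"):
    c=vision.camera(n); cv2.imwrite(f"pics/{n}0.png",c["color"][:,:,::-1]); np.savez(f"pics/{n}.npz",K=c["intrinsics"],R=c["R"],t=c["t"]); print(n,c["intrinsics"].tolist(),(-c["R"].T@c["t"]).round(3),c["R"].round(3).tolist())
E
```

```text
pics
0.0 [0.19633094 0.59291225 0.19733876] [ 1.59215370e-01  9.87243602e-01 -7.23702054e-04 -1.10451897e-04] 0.08737029359739022 0.008
scene [[581.4196519843539, 0.0, 315.8577693517707], [0.0, 581.4196519843539, 239.87301787980275], [0.0, 0.0, 1.0]] [1.062 0.921 0.946] [[-0.884, 0.467, 0.02], [0.273, 0.551, -0.789], [-0.379, -0.692, -0.615]]
top [[599.4234839697148, 0.0, 321.5574827902271], [0.0, 599.4234839697148, 243.0565484597136], [0.0, 0.0, 1.0]] [ 0.314 -0.018  1.438] [[0.023, -1.0, 0.005], [-0.988, -0.023, -0.155], [0.155, -0.001, -0.988]]
```

View pics/top0.png

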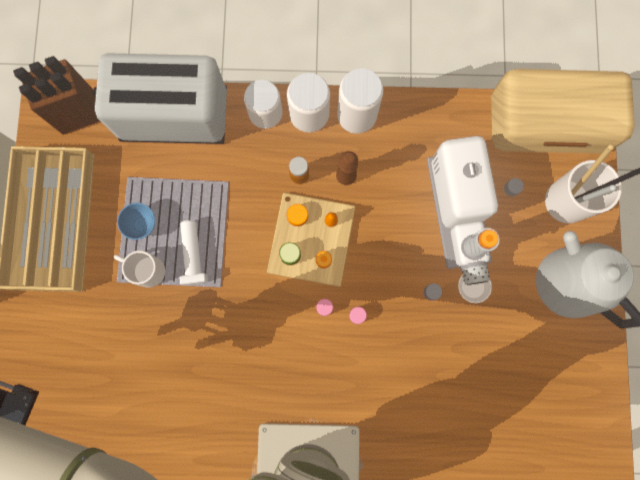

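View pics/scene0.png

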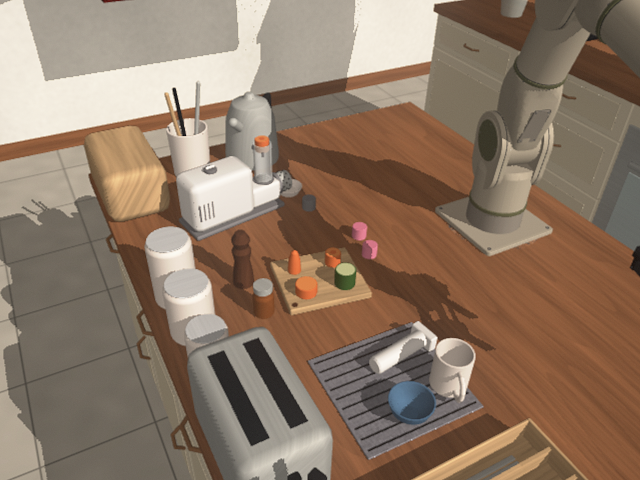

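Top view: the pusher lies from foot (187,222) to handle (193,279), with the mug at (142,268) and the bowl at (136,221). chunk_a is orange at (488,239) in the chute. Board oranges: (297,215) is large and flat, so carrot_top; (331,219) is the pointed tip; (324,259) is small, so probably chunk_b. The grey and pink cylinders are decoys. I'll enlarge to confirm.

```bash
cat > h.py <<'E'
import numpy as np, cv2
def cam(n):
    d=np.load(f"pics/{n}.npz"); return d["K"],d["R"],d["t"]
def ray(n,u,v,z):
    K,R,t=cam(n); C=-R.T@t; d=R.T@np.linalg.inv(K)@np.array([u,v,1.]); return (C+d*(z-C[2])/d[2])
def proj(n,X):
    K,R,t=cam(n); p=K@(R@np.array(X)+t); return p[:2]/p[2]
E
python3 - <<'E'
import cv2,numpy as np
from h import *
t=cv2.imread('pics/top0.png'); s=cv2.imread('pics/scene0.png')
def crop(im,x,y,w,h,k): return cv2.resize(im[y:y+h,x:x+w],None,fx=k,fy=k,interpolation=cv2.INTER_CUBIC)
W=np.zeros((600,800,3),np.uint8)
def put(c,x,y): W[y:y+c.shape[0],x:x+c.shape[1]]=c
put(crop(t,110,195,100,100,4),0,0); put(crop(t,265,190,100,100,4),400,0)
put(crop(t,450,215,50,50,4),0,400); put(crop(s,360,315,60,50,4),200,400) ; put(crop(s,270,240,100,50,3),440,400)
cv2.imwrite('pics/m1.png',W)
for n,im,z in(("top",t,None),("scene",s,None)):
    hsv=cv2.cvtColor(im,cv2.COLOR_BGR2HSV)
    m=cv2.inRange(hsv,(5,190,150),(18,255,255))
    k,l,st,ce=cv2.connectedComponentsWithStats(m)
    for i in range(1,k):
        if st[i,4]>40: print(n,st[i],ce[i].round(1))
E
```

```text
top [288 211  20  15  51] [299.8 221. ]
top [325 213  12  14 135] [330.7 219.3]
top [479 231  19  17 237] [487.8 238.8]
top [316 251  16  17 205] [323.3 259.2]
```

View pics/m1.png

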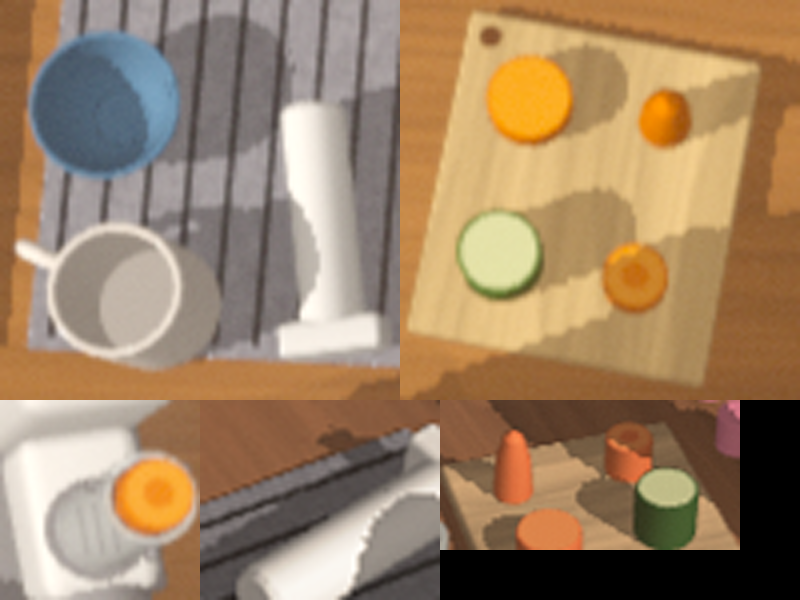

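Crops: chunk_b is the cored orange cylinder at top px (323,259), about 16 px or 38 mm across; carrot_top at (297,215) is 52 mm. chunk_a is at (488,239), the pusher foot at (188.7,221) and the bar centre at (192.5,279).

```bash
python3 - <<'E'
from h import *
from scipy.spatial.transform import Rotation as Ro
T=lambda x,y,ox,oy:(ox+x/4-.375,oy+y/4-.375)
P=lambda x,y,z:ray("top",*T(x,y,110,195),z).round(4)
for nm,a in dict(bar_c=(330,335,.043),bl=(278,327,.043),br=(380,313,.043),fr=(383,347,.043),fl=(278,357,.043),foot_t=(315,104,.043),footl=(281,112,.024),footr=(350,105,.024),rod_l=(302,318,.024),rod_r=(362,315,.024),mug_rim=(115,290,.095),mug_rimR=(181,290,.095),mug_baseR=(220,305,.005),bowl=(105,104,.05)).items(): print(nm,P(*a))
print("b",ray("top",323.3,259.2,.052),"a",ray("top",487.8,238.8,.203))
c=T(154,495,450,115+100-100); print("a crop",ray("top",450+154/4-.4,215+95/4-.4,.203), "b crop",ray("top",265+635/4-.4,190+276/4-.4,.052))
print("tip",ray("top",330.5,219.5,.05),"courg",ray("top",265+500/4,190+252/4,.063),"top",ray("top",297,215,.046))
for nm,a in dict(mill=(347,155,.15),jar=(299,160,.085)).items(): print(nm,ray("top",*a))
A=ray("top",487.8,238.8,.203);print("scene proj a",proj("scene",A),"b",proj("scene",ray("top",323.3,259.2,.052)))
print(Ro.from_quat([.159215,.98724,-.0007,-.0001]).as_matrix().round(3))
for p,q in(((432,160),(475,140)),): pass
print("housing: ",ray("top",435,160,.0),ray("top",448,265,0.0), "dial",ray("top",472,169,.174))
E
```

```text
bar_c [0.4427 0.2799 0.043 ]
bl [0.4467 0.3104 0.043 ]
br [0.4563 0.2515 0.043 ]
fr [0.4364 0.2487 0.043 ]
fl [0.4292 0.3094 0.043 ]
foot_t [0.5795 0.2965 0.043 ]
footl [0.5777 0.3209 0.024 ]
footr [0.583  0.2798 0.024 ]
rod_l [0.4542 0.3011 0.024 ]
rod_r [0.4568 0.2657 0.024 ]
mug_rim [0.4605 0.391  0.095 ]
mug_rimR [0.4613 0.354  0.095 ]
mug_baseR [0.4627 0.3549 0.005 ]
bowl [0.5752 0.4183 0.05  ]
b [ 0.49383451 -0.02482871  0.052     ] a [ 0.5253434  -0.36698958  0.203     ]
a crop [ 0.52631274 -0.36763692  0.203     ] b crop [ 0.50075221 -0.25818088  0.052     ]
tip [ 0.58886567 -0.03969634  0.05      ] courg [ 0.51053318 -0.17898398  0.063     ] top [0.59860937 0.03976877 0.046     ]
mill [ 0.71622438 -0.07184479  0.15      ]
jar [0.7216761  0.03732231 0.085     ]
scene proj a [262.67964472 138.77189626] b [333.39998832 251.8114882 ]
[[-0.949  0.314 -0.   ]
 [ 0.314  0.949 -0.001]
 [-0.    -0.001 -1.   ]]
housing:  [ 0.75555521 -0.29701566  0.        ] [ 0.49356388 -0.32676595  0.        ] dial [ 0.68379256 -0.34381491  0.174     ]
```

Call:
{"method": "drive_tool", "body": {"series": [[[2.74, -3.48, 0], 2.9], [[2.74, -3.48, 0], 2.9], [[2.74, -3.48, 0], 2.9], [[2.74, -3.48, 0], 2.9], [[2.74, -3.48, 0], 2.9], [[2.74, -3.48, 0], 2.9], [[2.74, -3.48, 0], 2.9], [[2.74, -3.48, 0], 2.9], [[2.74, -3.48, -2], 3.0], [[0, 0, -2], 0]], "hand": 0.18, "newtons": 20}}

```text
time: 1.35
ee_pos: [0.4453, 0.2765, 0.1576]
eef_rot: [-0.066, 0.998, -0.0, 0.0]
ft_force: [-0.6, 0.6, -0.5]
width: 0.0712
grip_force: 0.0
```

```bash
cat >> h.py <<'E'
from scipy.spatial.transform import Rotation as Ro
def wrist(name):
    from bench import r,vision
    s=r.read_state(); c=vision.camera("wrist"); cv2.imwrite(f"pics/{name}.png",c["color"][:,:,::-1])
    T=np.eye(4); T[:3,:3]=Ro.from_quat(s["eef_rot"]).as_matrix(); T[:3,3]=s["ee_pos"]
    M=np.linalg.inv(T@np.array(c["mount"])); np.savez(f"pics/{name}.npz",K=c["intrinsics"],R=M[:3,:3],t=M[:3,3])
    y=T[:3,1]; print(s["time"],s["ee_pos"].round(4) if hasattr(s["ee_pos"],'round') else s["ee_pos"],"yaw_y",np.degrees(np.arctan2(y[1],y[0])).round(2),s["width"],s["ft_force"])
E
python3 -c "
from h import *
wrist('w1')
for p in ((.4427,.2799,.043),(.4467,.3104,.043),(.4563,.2515,.043),(.4364,.2487,.043)): print(proj('w1',p).round(1))"
```

```text
1.35 [0.4453 0.2765 0.1576] yaw_y 97.58 0.07122916942032755 [-0.55584826  0.61014855 -0.49709659]
[324.3 227.8]
[357.9 236.5]
[290.4 238.4]
[289.7 216.2]
```

View pics/w1.png

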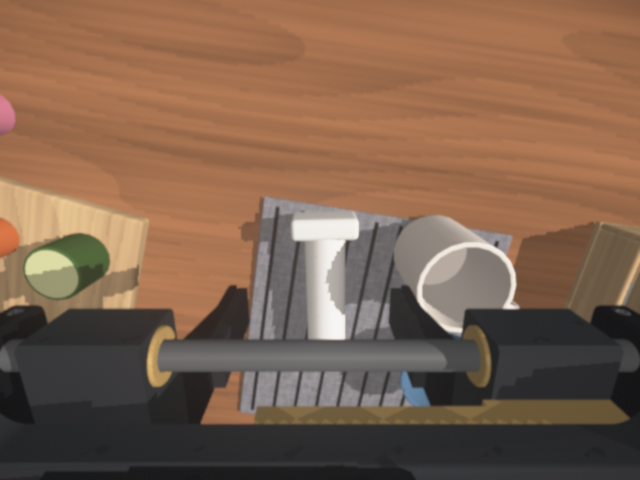

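The wrist view shows the bar at (291–357, 212–240), centre about (324,226), which agrees with the top-view estimate. The mug is just to its right. I'll take a shallow grip, so the gripper body stays above the mug, and slide the pusher clear.

Call:
{"method": "drive_tool", "body": {"series": [[[-0.1, 0.1, -2], 0], [[-0.1, 0.1, -2], 0], [[-0.06, 0.1, -2], 0], [[0, 0, -2], 0], [[0, 0, -1.8], 0], [[0, 0, -1.2], 0], [[0, 0, -0.8], 0], [[0, 0, 0], 0], [[0, 0, 0], 0], [[0, 0, 0], 0]]}}

```text
time: 2.65
ee_pos: [0.4408, 0.2834, 0.0407]
eef_rot: [-0.069, 0.998, 0.0, 0.0]
ft_force: [-0.3, -0.5, 0.1]
width: 0.0712
grip_force: 0.0
```

Call:
{"method": "drive_tool", "body": {"series": [[[0, 0, 0], 0], [[0, 0, 0], 0], [[0, 0, 0], 0], [[0, 0, 0], 0], [[0, -0.8, 0.1], 0], [[0, -1.2, 0], 0], [[0, -1.2, 0], 0], [[0, -1.0, 0], 0], [[0, -0.6, -0.1], 0], [[0, 0, 0], 0]], "hand": 0.5, "newtons": 20}}

```text
time: 3.9
ee_pos: [0.4405, 0.2347, 0.0401]
eef_rot: [-0.068, 0.998, 0.0, -0.0]
ft_force: [-0.8, 1.3, 0.3]
width: 0.0439
grip_force: 0.0
```

```bash
python3 -c "
from h import *
wrist('w2')
from bench import r,vision
c=vision.camera('scene')['color'][:,:,::-1]
a=cv2.resize(c[290:450,310:510],(600,480)); b=cv2.imread('pics/w2.png')[150:390,200:500]
W=np.zeros((480,800,3),np.uint8); W[:,:500]=a[:,50:550]; W[:240,500:]=b
cv2.imwrite('pics/m2.png',W)"
```

```text
3.9 [0.4405 0.2347 0.0401] yaw_y 97.84 0.04388746197011162 [-0.78643865  1.30585689  0.296206  ]
```

View pics/m2.png

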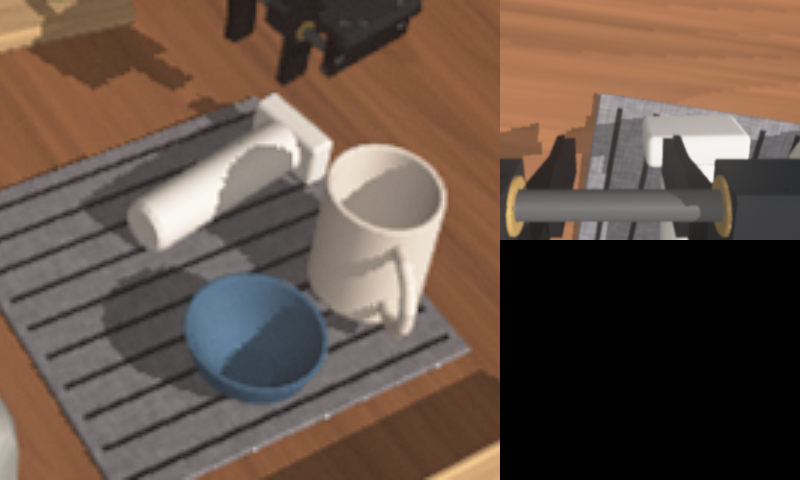

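```bash
python3 -c "
from h import *
for z in (.0,.03,.043,.08,.1): print(z,'tcp',proj('scene',(.4405,.2347,z)),'fingers',proj('scene',(.4405-.003,.2347+.024,z)),proj('scene',(.4405+.003,.2347-.024,z)))
print('bar',[proj('scene',p).round(0) for p in ((.4467,.3104,.043),(.4563,.2515,.043),(.4364,.2487,.043),(.4292,.3094,.043),(.4292,.3094,.005))])
print('w2',[proj('w2',p).round(0) for p in ((.4467,.3104,.043),(.4563,.2515,.043),(.4364,.2487,.043),(.4292,.3094,.043))])
"
```

```text
0.0 tcp [410.43753059 329.19476997] fingers [417.89702137 335.92282764] [403.15447193 322.62584455]
0.03 tcp [412.07664721 319.68785392] fingers [419.66559279 326.39766339] [404.66976281 313.13901488]
0.043 tcp [412.80176166 315.4821726 ] fingers [420.44817353 322.18284346] [405.33993358 308.94325543]
0.08 tcp [414.91657196 303.21622179] fingers [422.73127909 309.8865035 ] [407.29392013 296.70986983]
0.1 tcp [416.09225299 296.39724339] fingers [424.00096711 303.04822332] [408.37982173 289.91133117]
bar [array([432., 340.]), array([411., 323.]), array([418., 319.]), array([438., 337.]), array([435., 349.])]
w2 [array([449., 312.]), array([346., 314.]), array([346., 282.]), array([455., 284.])]
```

```bash
python3 -c "
from h import *
K,R,t=cam('w2'); print(K[0,0]); y=np.array([np.cos(np.radians(97.84)),np.sin(np.radians(97.84)),0])
P=np.array([.4405,.2347,.0401])
for dz in (.05,.02,.011,0,-.008):
  for s in (-1,1):
    X=P+s*y*.022+[0,0,dz]; print(dz,s,proj('w2',X).round(1),(R@X+t)[2].round(3))
a=cv2.imread('pics/w2.png'); s=cv2.imread('pics/m2.png')
W=np.zeros((560,800,3),np.uint8); W[:400,:]=cv2.resize(a[240:400,160:480],(800,400))
cv2.imwrite('pics/m3.png',W[:400])"
```

```text
355.5840964955662
0.05 -1 [271.  330.5] 0.156
0.05 1 [371.5 330.5] 0.156
0.02 -1 [278.4 299.5] 0.184
0.02 1 [363.3 299.5] 0.184
0.011 -1 [280.2 292. ] 0.193
0.011 1 [361.3 292. ] 0.193
0 -1 [282.1 283.6] 0.203
0 1 [359.1 283.6] 0.203
-0.008 -1 [283.5 278.1] 0.211
-0.008 1 [357.7 278.1] 0.211
```

View pics/m3.png

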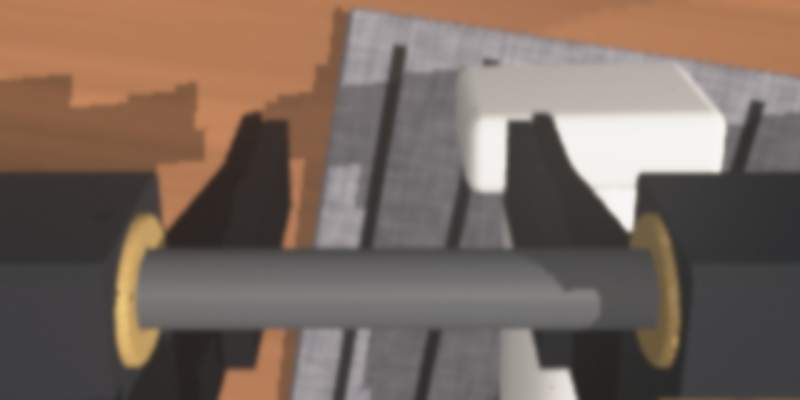

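The fingers never reached the bar. The scene view and the tip parallax in the wrist view (88 px for 44 mm, so depth 0.178) both put the real fingertips about 25 mm above the reported TCP, not 8 mm below it. The bar hasn't moved. I'll use this measured offset, so tip z ≈ TCP z + 0.025, and check it on contact.

Call:
{"method": "drive_tool", "body": {"series": [[[0.05, 1.15, 0], 0], [[0.05, 1.15, 0], 0], [[0.05, 1.15, 0], 0], [[0.05, 1.15, 0], 0], [[0, 0, -1], 0], [[0, 0, -1], 0], [[0, 0, -1], 0], [[0, 0, -0.5], 0], [[0, 0, 0], 0], [[0, 0, 0], 0]], "hand": 0.18}}

```text
time: 5.25
ee_pos: [0.4427, 0.2812, 0.0055]
eef_rot: [-0.069, 0.998, 0.0, 0.0]
ft_force: [0.5, -0.1, 0.2]
width: 0.0714
grip_force: 0.0
```

```bash
python3 -c "
from h import *
wrist('w3')
from bench import vision
c=vision.camera('scene')['color'][:,:,::-1]
a=cv2.resize(c[290:390,370:490],(480,400),interpolation=2); b=cv2.imread('pics/w3.png')[230:390,200:440]
b=cv2.resize(b,None,fx=1.33,fy=1.33)
W=np.zeros((400,800,3),np.uint8); W[:,:480]=a; W[:b.shape[0],480:480+b.shape[1]]=b
cv2.imwrite('pics/m4.png',W)"
```

```text
5.25 [0.4427 0.2812 0.0055] yaw_y 97.87 0.07140840624138499 [ 0.47712905 -0.113352    0.23011672]
```

View pics/m4.png

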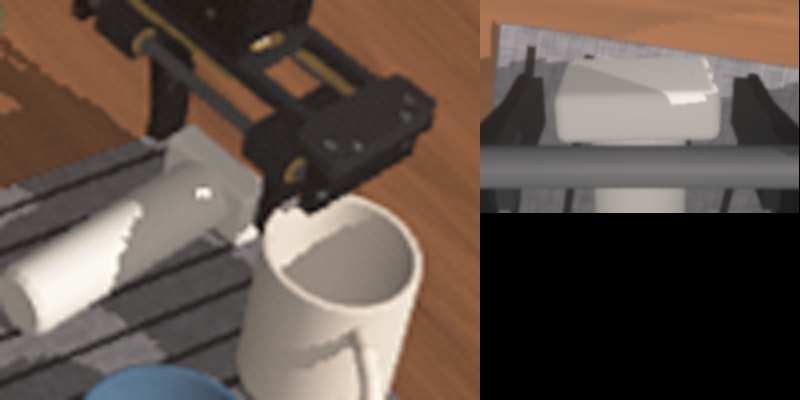

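The fingers now straddle the bar and the gripper body just clears the mug rim. Next I'll grip and slide −y.

Call:
{"method": "drive_tool", "body": {"series": [[[0, 0, 0], 0], [[0, 0, 0], 0], [[0, 0, 0], 0], [[0, 0, 0], 0], [[0, -0.8, 0], 0], [[0, -1.2, 0], 0], [[0, -1.2, 0], 0], [[0, -1.2, 0], 0], [[0, -0.6, 0], 0], [[0, 0, 0], 0]], "hand": 0.6, "newtons": 20}}

```text
time: 6.6
ee_pos: [0.4426, 0.2297, 0.0053]
eef_rot: [-0.068, 0.998, -0.001, -0.0]
ft_force: [-1.6, -5.0, 7.8]
width: 0.0601
grip_force: 20.0
```

Call:
{"method": "drive_tool", "body": {"series": [[[0, 0, 0], 0], [[0, 0, 0], 0], [[0, 0, -0.4], 0], [[0, 0, -0.5], 0], [[0, 0, -0.5], 0], [[0, 0, -0.4], 0], [[0, 0, 0], 0], [[0, 0, 0], 0], [[0, 0, 0], 0], [[0, 0, 0], 0]], "hand": 0.21}}

```text
time: 7.85
ee_pos: [0.4426, 0.2312, -0.0127]
eef_rot: [-0.069, 0.998, 0.0, 0.0]
ft_force: [0.8, 0.2, -0.0]
width: 0.0686
grip_force: 0.0
```

Call:
{"method": "drive_tool", "body": {"series": [[[0, 0, 0], 0], [[0, 0, 0], 0], [[0, 0, 0], 0], [[0, 0, 0], 0], [[0, 0, 0.5], 0], [[0, 0, 1.0], 0], [[0.2, 0.03, 1.5], 0], [[0.4, 0.05, 1.5], 0], [[0.6, 0.08, 1.5], 0], [[0.8, 0.1, 1.5], 0]], "hand": 0.6, "newtons": 4}}

```text
time: 9.1
ee_pos: [0.4631, 0.2339, 0.0635]
eef_rot: [-0.069, 0.998, 0.0, 0.0]
ft_force: [-0.3, 0.1, -1.8]
width: 0.0602
grip_force: 4.0
```

Call:
{"method": "drive_tool", "body": {"series": [[[0.8, 0.5, 1.2], 0], [[0.8, 0.5, 1.2], 0], [[0.8, 0.5, 1.2], 0], [[0.8, 0.5, 1.2], 0], [[0.8, 0.5, 1.2], 0], [[0.8, 0.5, 1.2], 0], [[0.8, 0.5, 0.6], 0], [[0.4, 0.3, 0], 0], [[0, 0, 0], 0], [[0, 0, 0], 0]]}}

```text
time: 10.35
ee_pos: [0.522, 0.2715, 0.1397]
eef_rot: [-0.069, 0.998, -0.0, -0.0]
ft_force: [-0.6, -0.3, -2.5]
width: 0.06
grip_force: 4.0
```

```bash
python3 -c "
from h import *
from bench import vision,r
s=r.read_state(); print(s['ee_pos'],s['ft_force'],s['torque'],s['width'])
for n,(x,y,w,h,k,ox) in dict(scene=(350,230,120,150,3,0),top=(150,190,110,110,3,400)).items():
  c=vision.camera(n)['color'][:,:,::-1]
  if ox==0: W=np.zeros((460,760,3),np.uint8)
  a=cv2.resize(c[y:y+h,x:x+w],None,fx=k,fy=k,interpolation=2); W[:a.shape[0],ox:ox+a.shape[1]]=a
cv2.imwrite('pics/m5.png',W)"
```

```text
[0.52204042 0.27145498 0.13967246] [-0.63476392 -0.31535918 -2.4951374 ] [0.04729874 0.06535089 0.01703926] 0.059993194172434594
```

View pics/m5.png

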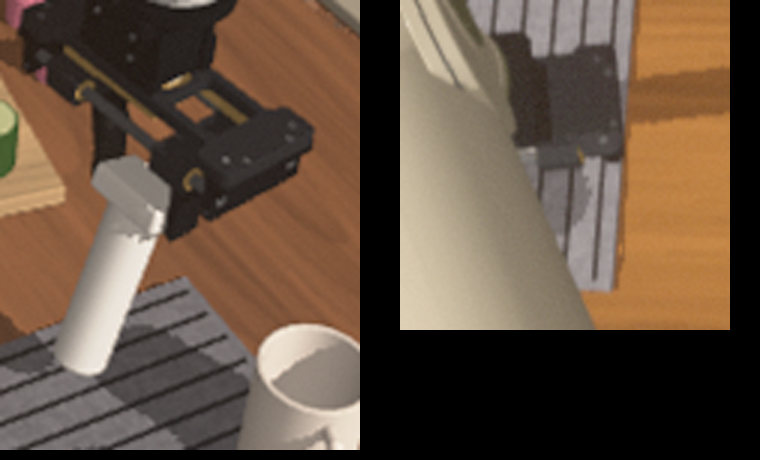

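The pusher hangs with its foot about 20° forward of the handle (scene crop: foot (82,365), bar (132,195)). I'll set the foot edge on the mat and drag the handle +x over it to bring it upright.

Call:
{"method": "drive_tool", "body": {"series": [[[0, 0, -0.8], 0], [[0, 0, -0.8], 0], [[0, 0, -0.8], 0], [[0, 0, -0.6], 0], [[0, 0, -0.3], 0], [[0, 0, -0.2], 0], [[0, 0, 0], 0], [[0, 0, 0], 0], [[0, 0, 0], 0], [[0, 0, 0], 0]]}}

```text
time: 11.7
ee_pos: [0.5228, 0.272, 0.1057]
eef_rot: [-0.069, 0.998, 0.0, 0.0]
ft_force: [-1.5, -0.6, 6.5]
width: 0.06
grip_force: 4.0
```

Call:
{"method": "drive_tool", "body": {"series": [[[0.4, 0.05, 0.15], 0], [[0.5, 0.07, 0.1], 0], [[0.5, 0.07, 0], 0], [[0.5, 0.07, 0], 0], [[0.5, 0.07, 0], 0], [[0.5, 0.07, 0], 0], [[0.5, 0.07, 0], 0], [[0.5, 0.07, 0], 0], [[0, 0, 0], 0], [[0, 0, 0], 0]]}}

```text
time: 12.95
ee_pos: [0.5612, 0.277, 0.1073]
eef_rot: [-0.069, 0.998, -0.0, -0.0]
ft_force: [-0.9, 0.6, -1.2]
width: 0.06
grip_force: 4.0
```

```bash
python3 -c "
from h import *
from bench import vision,r
s=r.read_state(); print(s['ee_pos'],s['ft_force'],s['torque'],s['width'])
c=vision.camera('scene')['color'][:,:,::-1].copy(); cv2.imwrite('pics/s6.png',c)
# white rod mask below handle: row-wise extents
P=np.array(s['ee_pos'])
print('vertical axis px',proj('scene',(P[0],P[1],.02)),proj('scene',(P[0],P[1],.12)))
hsv=cv2.cvtColor(c,cv2.COLOR_BGR2HSV); m=(hsv[:,:,1]<50)&(hsv[:,:,2]>120)
u0,v0=proj('scene',(P[0],P[1],.08)).astype(int)
for v in range(v0-20,v0+45,5):
  x=np.where(m[v,u0-40:u0+40])[0]+u0-40
  if len(x): print(v,x.min(),x.max(),len(x))
"
```

```text
[0.56116238 0.27699046 0.1072763 ] [-0.89528056  0.56925726 -1.22471781] [ 0.00055015  0.03773622 -0.01340807] 0.06003500901688034
vertical axis px [375.54232214 355.2200206 ] [379.75311262 321.31697372]
315 371 388 18
320 372 387 16
325 371 413 23
330 370 417 34
335 370 411 33
340 362 416 29
345 368 386 19
350 338 385 26
355 343 385 26
360 338 384 25
365 346 388 24
370 340 400 28
375 345 406 18
```

The rod's edges fit the vertical to within 3°. I'll press lightly, then release.

Call:
{"method": "drive_tool", "body": {"series": [[[0, 0, -0.1], 0], [[0, 0, -0.1], 0], [[0, 0, -0.1], 0], [[0, 0, -0.1], 0], [[0, 0, 0], 0], [[0, 0, 0], 0], [[0, 0, 0], 0], [[0, 0, 0], 0], [[0, 0, 0], 0], [[0, 0, 0], 0]]}}

```text
time: 14.25
ee_pos: [0.5624, 0.2774, 0.1049]
eef_rot: [-0.069, 0.998, 0.001, 0.001]
ft_force: [0.7, -0.9, 5.9]
width: 0.0599
grip_force: 4.0
```

Call:
{"method": "drive_tool", "body": {"series": [[[0, 0, 0], 0], [[0, 0, 0], 0], [[0, 0, 0], 0], [[0, 0, 0], 0], [[0, 0, 0], 0], [[0, 0, 0], 0], [[0, 0, 0], 0], [[0, 0, 0], 0], [[0, 0, 0], 0], [[0, 0, 0], 0]], "hand": 0.18}}

```text
time: 15.5
ee_pos: [0.5615, 0.2771, 0.1037]
eef_rot: [-0.069, 0.998, 0.0, -0.0]
ft_force: [0.5, -0.8, 0.4]
width: 0.0713
grip_force: 0.0
```

```bash
python3 -c "
from h import *
wrist('w7')
from bench import vision,r
s=r.read_state()
c=vision.camera('scene')['color'][:,:,::-1].copy(); cv2.imwrite('pics/s7.png',c)
b=cv2.imread('pics/w7.png')[200:400,190:450]
W=np.zeros((400,790,3),np.uint8); a=cv2.resize(c[280:380,340:440],(400,400),interpolation=2); W[:,:400]=a; b=cv2.resize(b,(390,300)); W[:300,400:]=b
cv2.imwrite('pics/m7.png',W)
P=np.array(s['ee_pos']); print('handle top ctr predicted',proj('w7',(P[0],P[1],.155)))
"
```

```text
15.5 [0.5615 0.2771 0.1037] yaw_y 97.88 0.07129453297475175 [ 0.4500687  -0.76161083  0.43709361]
handle top ctr predicted [321.45752489 332.16659303]
```

View pics/m7.png

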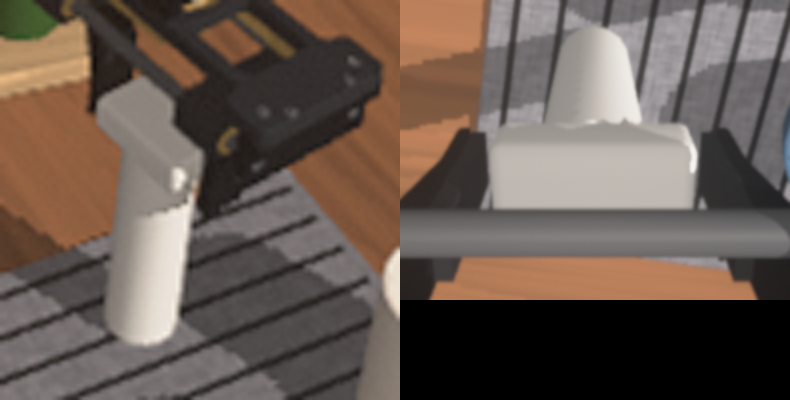

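Viewed: the pusher is standing upright and released (scene crop: foot centred at (142,325)), and the bar sits between the open fingers. I'll work out its exact centre relative to the TCP.

```bash
python3 -c "
from h import *
n='w7'
for X in (.552,.556,.560): print(X,'near top',proj(n,(X-.019,.277,.155)).round(1),'near bot',proj(n,(X-.019,.277,.135)).round(1),'foot near',proj(n,(X-.019,.277,.007)).round(1))
a=np.linspace(0,6.28,60)
for X in (.552,.556,.560,.564):
  f=np.array([proj('scene',(X+.018*np.cos(t),.277+.018*np.sin(t),.006)) for t in a]); print(X,'scene foot',f[:,0].min().round(1),f[:,0].max().round(1),'bottom',f[:,1].max().round(1))
g=cv2.imread('pics/w7.png').astype(int)
print('col310 rows',[(v,g[v,310].tolist()) for v in range(206,292,2)][::1])
s=cv2.imread('pics/s7.png').astype(int); print('col376',[(v,s[v,376].tolist()) for v in range(358,372)]); print('row358',[(u,s[358,u].sum()) for u in range(360,392)])
"
```

```text
0.552 near top [330.7 271.8] near bot [329.3 255.4] foot near [324.8 202.4]
0.556 near top [329.2 280.7] near bot [328.  263.5] foot near [324.  207.2]
0.56 near top [327.8 289.4] near bot [326.8 271.3] foot near [323.4 212. ]
0.552 scene foot 370.1 387.3 bottom 364.9
0.556 scene foot 368.5 385.7 bottom 365.6
0.56 scene foot 366.8 384.1 bottom 366.3
0.564 scene foot 365.2 382.5 bottom 367.0
col310 rows [(206, [106, 103, 107]), (208, [113, 111, 115]), (210, [122, 120, 124]), (212, [151, 148, 153]), (214, [158, 155, 161]), (216, [155, 153, 157]), (218, [145, 144, 149]), (220, [141, 145, 150]), (222, [143, 148, 154]), (224, [145, 150, 155]), (226, [144, 149, 155]), (228, [145, 150, 155]), (230, [145, 150, 155]), (232, [145, 150, 156]), (234, [146, 151, 156]), (236, [148, 153, 158]), (238, [147, 152, 157]), (240, [148, 153, 158]), (242, [147, 152, 156]), (244, [149, 155, 159]), (246, [148, 153, 158]), (248, [148, 153, 158]), (250, [151, 156, 162]), (252, [151, 156, 161]), (254, [151, 156, 162]), (256, [153, 158, 164]), (258, [152, 157, 163]), (260, [153, 158, 164]), (262, [156, 161, 167]
[... 690 characters left out ...]
0, np.int64(195)), (361, np.int64(221)), (362, np.int64(233)), (363, np.int64(230)), (364, np.int64(230)), (365, np.int64(245)), (366, np.int64(322)), (367, np.int64(365)), (368, np.int64(384)), (369, np.int64(399)), (370, np.int64(421)), (371, np.int64(456)), (372, np.int64(497)), (373, np.int64(534)), (374, np.int64(564)), (375, np.int64(597)), (376, np.int64(618)), (377, np.int64(643)), (378, np.int64(656)), (379, np.int64(669)), (380, np.int64(677)), (381, np.int64(681)), (382, np.int64(678)), (383, np.int64(680)), (384, np.int64(431)), (385, np.int64(145)), (386, np.int64(190)), (387, np.int64(206)), (388, np.int64(226)), (389, np.int64(240)), (390, np.int64(238)), (391, np.int64(239))]
```

Call:
{"method": "drive_tool", "body": {"series": [[[-0.25, 0, 0], 0], [[0, 0, 0.2], 0], [[0, 0, 0], 0], [[0, 0, 0], 0], [[0, 0, 0], 0], [[0, 0, 0], 0], [[0, 0, 2], 0], [[0, 0, 4], 0], [[0, 0, 5], 0], [[0, -2, 5], 0]], "hand": 0.18, "newtons": 30}}

```text
time: 16.85
ee_pos: [0.5582, 0.2584, 0.2669]
eef_rot: [-0.07, 0.998, 0.0, -0.0]
ft_force: [1.1, -0.3, 0.0]
width: 0.0712
grip_force: 0.0
```

I sent that call with the hand still open, so the arm rose without the pusher. It went straight up, so the pusher should still be standing. Going back down.

Call:
{"method": "drive_tool", "body": {"series": [[[0, 2, 0], 0], [[0, 0, -2.5], 0], [[0, 0, -4], 0], [[0, 0, -4], 0], [[0, 0, -3], 0], [[0, 0, -1.7], 0], [[0, 0, -1], 0], [[0, 0, 0], 0], [[0, 0, 0], 0], [[0, 0, 0], 0]]}}

```text
time: 18.1
ee_pos: [0.5595, 0.2774, 0.1046]
eef_rot: [-0.069, 0.998, 0.0, 0.001]
ft_force: [0.0, 0.7, 0.5]
width: 0.0713
grip_force: 0.0
```

```bash
python3 -c "
from h import *
wrist('w8')
from bench import vision
c=vision.camera('scene')['color'][:,:,::-1].copy(); p=cv2.imread('pics/s7.png')
print('scene diff rod',np.abs(c[325:370,360:390].astype(int)-p[325:370,360:390]).mean())
a=cv2.imread('pics/w7.png').astype(int);b=cv2.imread('pics/w8.png').astype(int); print('col310 diff',np.abs(a[206:290,250:386]-b[206:290,250:386]).mean())
# chunk_a in first scene
s=cv2.imread('pics/scene0.png'); h=cv2.cvtColor(s,cv2.COLOR_BGR2HSV); m=cv2.inRange(h,(3,150,120),(20,255,255))[125:165,240:285]
k,l,st,ce=cv2.connectedComponentsWithStats(m); print(st[1:],ce[1:]+[240,125])
a=np.linspace(0,6.28,60); f=np.array([proj('scene',(.5258+.0195*np.cos(t),-.3673+.0195*np.sin(t),.203)) for t in a]); print(f.min(0),f.max(0))
f=np.array([proj('top',(.5258+.0195*np.cos(t),-.3673+.0195*np.sin(t),.203)) for t in a]); print('top',f.min(0),f.max(0))
"
```

```text
18.1 [0.5595 0.2774 0.1046] yaw_y 97.87 0.07127737975726527 [0.0199177  0.66440997 0.50029151]
scene diff rod 1.7348148148148148
col310 diff 6.489787581699346
[[ 15  11  14  11 125]] [[261.624 140.92 ]]
[255.13709738 135.29947623] [269.79433616 142.27999432]
top [478.63251661 229.41160617] [497.2645213  247.80797302]
```

Call:
{"method": "drive_tool", "body": {"series": [[[0, 0, 0], 0], [[0, 0, 0], 0], [[0, 0, 0], 0], [[0, 0, 0], 0], [[0, 0, 1], 0], [[0, 0, 3], 0], [[0, 0, 4.5], 0], [[0, 0, 5], 0], [[0, -1, 5], 0], [[-0.3, -4, 4], 0]], "hand": 0.6, "newtons": 30}}

```text
time: 19.45
ee_pos: [0.5553, 0.2289, 0.3307]
eef_rot: [-0.071, 0.997, 0.001, 0.0]
ft_force: [0.1, 0.2, -2.4]
width: 0.0598
grip_force: 30.0
```

Call:
{"method": "drive_tool", "body": {"series": [[[-0.3, -5.5, 0], 0], [[-0.3, -5.5, 0], 0], [[-0.3, -5.5, 0], 0], [[-0.3, -5.5, 0], 0], [[-0.3, -5.5, 0], 0], [[-0.3, -5.5, 0], 0], [[-0.3, -5.5, 0], 0], [[-0.3, -5.5, 0], 0], [[-0.3, -5.5, 0], 0], [[-0.3, -5.5, 0], 0]]}}

```text
time: 20.7
ee_pos: [0.5256, -0.3243, 0.3293]
eef_rot: [-0.069, 0.998, 0.0, 0.0]
ft_force: [1.0, -0.1, -1.4]
width: 0.0599
grip_force: 30.0
```

Call:
{"method": "drive_tool", "body": {"series": [[[0, -3, 0], 0], [[0, -1.5, 0], 0], [[0, 0, 0], 0], [[0, 0, 0], 0], [[0, 0, 0], 0], [[0, 0, 0], 0], [[0, 0, 0], 0], [[0, 0, 0], 0], [[0, 0, 0], 0], [[0, 0, 0], 0]]}}

```text
time: 21.95
ee_pos: [0.526, -0.3679, 0.3287]
eef_rot: [-0.069, 0.998, 0.0, -0.0]
ft_force: [0.9, -1.0, -2.0]
width: 0.0597
grip_force: 30.0
```

```bash
python3 -c "
from h import *
wrist('w9')
from bench import vision
s=vision.camera('scene')['color'][:,:,::-1].copy(); t=vision.camera('top')['color'][:,:,::-1].copy(); cv2.imwrite('pics/s9.png',s); cv2.imwrite('pics/t9.png',t)
W=np.zeros((500,800,3),np.uint8)
W[:500,:500]=cv2.resize(s[70:195,200:325],(500,500),interpolation=2); W[:300,500:]=cv2.resize(t[190:290,430:530],(300,300),interpolation=2)
W[300:500,500:766]=cv2.resize(cv2.imread('pics/w9.png')[150:400,160:492],(266,200))
cv2.imwrite('pics/m9.png',W)
"
```

```text
21.95 [ 0.526  -0.3679  0.3287] yaw_y 97.87 0.05965991188020604 [ 0.90790506 -1.01559335 -1.95294163]
```

View pics/m9.png

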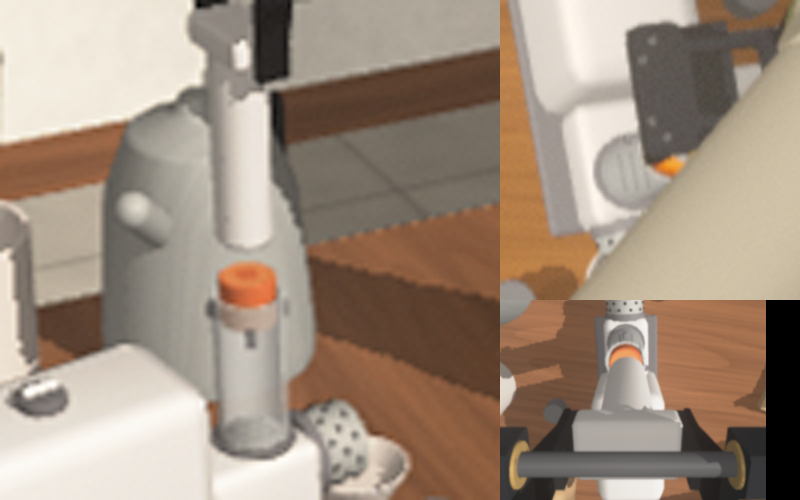

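Viewed: the pusher hangs vertically over chunk_a, with the foot centred at about (243,245) and the chunk at (246,270) in the scene crop, which is within about 2 mm. That was my last permitted picture; from here I go by numbers only. Pressing down in stages.

Call:
{"method": "drive_tool", "body": {"series": [[[-0.1, 0, -0.8], 0], [[0, 0, -0.8], 0], [[0, 0, -0.7], 0], [[0, 0, -0.4], 0], [[0, 0, -0.4], 0], [[0, 0, -0.4], 0], [[0, 0, -0.4], 0], [[0, 0, -0.4], 0], [[0, 0, -0.4], 0], [[0, 0, -0.3], 0]], "newtons": 40}}

```text
time: 23.35
ee_pos: [0.525, -0.3679, 0.2784]
eef_rot: [-0.069, 0.998, -0.0, -0.0]
ft_force: [0.4, -0.2, 3.1]
width: 0.0598
grip_force: 40.0
```

Call:
{"method": "drive_tool", "body": {"series": [[[0, 0, -0.7], 0], [[0, 0, -0.8], 0], [[0, 0, -0.8], 0], [[0, 0, -0.8], 0], [[0, 0, -0.8], 0], [[0, 0, -0.8], 0], [[0, 0, -0.7], 0], [[0, 0, -0.5], 0], [[0, 0, -0.3], 0], [[0, 0, 0], 0]]}}

```text
time: 24.6
ee_pos: [0.5248, -0.3678, 0.2161]
eef_rot: [-0.069, 0.998, 0.0, -0.0]
ft_force: [0.9, -2.5, -2.8]
width: 0.06
grip_force: 40.0
```

Call:
{"method": "drive_tool", "body": {"series": [[[0, 0, -0.2], 0], [[0, 0, -0.2], 0], [[0, 0, -0.15], 0], [[0, 0, -0.1], 0], [[0, 0, 0], 0], [[0, 0, 0], 0], [[0, 0, 0], 0], [[0, 0, 0], 0], [[0, 0, 0], 0], [[0, 0, 0], 0]]}}

```text
time: 25.85
ee_pos: [0.5255, -0.368, 0.2126]
eef_rot: [-0.069, 0.998, -0.0, 0.001]
ft_force: [-4.1, 2.2, 18.1]
width: 0.06
grip_force: 40.0
```

Chunk A has bottomed: foot at about 0.113 with 18 N. Withdrawing, then parking the pusher upright on free worktop.

Call:
{"method": "drive_tool", "body": {"series": [[[0, 0, 0.6], 0], [[0, 0, 1.5], 0], [[0, 0, 2.0], 0], [[0, 0, 2.0], 0], [[0, 0, 2.5], 0], [[0, 0, 2.5], 0], [[0, 0, 1.0], 0], [[0, 2, 0.4], 0], [[0, 4, 0], 0], [[0, 4, 0], 0]]}}

```text
time: 27.1
ee_pos: [0.5246, -0.2663, 0.3339]
eef_rot: [-0.069, 0.998, 0.001, -0.001]
ft_force: [0.8, 0.7, -1.0]
width: 0.0599
grip_force: 40.0
```

Call:
{"method": "drive_tool", "body": {"series": [[[0, 3.5, 0], 0], [[0, 2.3, -2], 0], [[0, 0, -4], 0], [[0, 0, -4], 0], [[0, 0, -4], 0], [[0, 0, -3.5], 0], [[0, 0, -2], 0], [[0, 0, -1.5], 0], [[0, 0, -0.8], 0], [[0, 0, 0], 0]]}}

```text
time: 28.35
ee_pos: [0.5249, -0.2098, 0.117]
eef_rot: [-0.069, 0.998, 0.0, -0.0]
ft_force: [-0.1, -0.2, -1.0]
width: 0.0595
grip_force: 40.0
```

Call:
{"method": "drive_tool", "body": {"series": [[[0, 0, -0.6], 0], [[0, 0, -0.5], 0], [[0, 0, -0.3], 0], [[0, 0, -0.2], 0], [[0, 0, -0.2], 0], [[0, 0, -0.1], 0], [[0, 0, 0], 0], [[0, 0, 0], 0], [[0, 0, 0], 0], [[0, 0, 0], 0]]}}

```text
time: 29.6
ee_pos: [0.5253, -0.2099, 0.0987]
eef_rot: [-0.069, 0.998, 0.0, 0.0]
ft_force: [-0.8, 0.7, 5.5]
width: 0.0594
grip_force: 40.0
```

Call:
{"method": "drive_tool", "body": {"series": [[[0, 0, 0], 0], [[0, 0, 0], 0], [[0, 0, 0], 0], [[0, 0, 2], 0], [[0, 0, 4], 0], [[0, 0, 4], 0], [[-0.4, 3, 0], 0], [[-0.9, 5, 0], 0], [[-0.9, 5, 0], 0], [[-0.9, 5, 0], 0]], "hand": 0.18}}

```text
time: 30.85
ee_pos: [0.4935, -0.0284, 0.1982]
eef_rot: [-0.069, 0.998, 0.0, 0.0]
ft_force: [0.4, 0.9, -0.3]
width: 0.071
grip_force: 0.0
```

```bash
python3 -c "
from h import *
wrist('w10')
a=np.linspace(0,6.28,60)
g=cv2.imread('pics/w10.png'); m=cv2.inRange(cv2.cvtColor(g,cv2.COLOR_BGR2HSV),(5,120,90),(20,255,255))
X=(.4938,-.0248,.052); u=proj('w10',X); print('pred',u)
f=np.array([proj('w10',(X[0]+.0195*np.cos(t),X[1]+.0195*np.sin(t),.052)) for t in a]); print(f.min(0).round(1),f.max(0).round(1))
h=cv2.cvtColor(g,cv2.COLOR_BGR2HSV)
u=u.astype(int)
print('row',[(x,h[u[1],x].tolist()) for x in range(u[0]-52,u[0]+52,4)])
print('col',[(y,h[y,u[0]+12].tolist()) for y in range(u[1]-60,min(479,u[1]+50),4)])
from bench import vision
s=vision.camera('scene')['color'][:,:,::-1].copy(); cv2.imwrite('pics/s10.png',s)
hs=cv2.cvtColor(s,cv2.COLOR_BGR2HSV); print('pusher rod px',proj('scene',(.525,-.21,.07)),hs[tuple(proj('scene',(.525,-.21,.07)).astype(int)[::-1])],proj('scene',(.525,-.21,.01)),hs[tuple(proj('scene',(.525,-.21,.012)).astype(int)[::-1])],'top',hs[tuple(proj('scene',(.525,-.21,.145)).astype(int)[::-1])])
"
```

```text
30.85 [ 0.4935 -0.0284  0.1982] yaw_y 97.87 0.07101611043793228 [ 0.38515107  0.87663575 -0.34600707]
pred [323.44377338 222.21270873]
[303.2 202.2] [343.7 241.5]
row [(271, [15, 101, 139]), (275, [15, 100, 146]), (279, [16, 98, 148]), (283, [16, 98, 148]), (287, [16, 99, 149]), (291, [16, 98, 151]), (295, [16, 98, 149]), (299, [16, 100, 171]), (303, [11, 147, 192]), (307, [14, 151, 238]), (311, [14, 150, 238]), (315, [12, 158, 235]), (319, [10, 167, 231]), (323, [10, 167, 231]), (327, [10, 167, 232]), (331, [14, 151, 238]), (335, [14, 150, 238]), (339, [12, 157, 237]), (343, [16, 100, 221]), (347, [17, 97, 224]), (351, [17, 97, 221]), (355, [16, 101, 213]), (359, [16, 101, 210]), (363, [16, 100, 176]), (367, [16, 97, 152]), (371, [16, 97, 150])]
col [(162, [12, 131, 169]), (166, [13, 124, 175]), (170, [17, 97, 223]), (174, [17, 99, 220]), (178, [16, 98, 218]), (182, [16, 100, 217]), (186, [16, 100, 216]), (190, [16, 100, 216]), (194, [16, 99, 217]), (198, [16, 99, 217]), (202, [16, 99, 216]), (206, [11, 141, 213]), (210, [10, 168, 222]), (214, [12, 158, 237]), (218, [14, 150, 238]), (222, [14, 150, 238]), (226, [14, 150, 238]), (230, [14, 150, 238]), (234, [14, 151, 238]), (238, [11, 160, 229]), (242, [15, 104, 152]), (246, [15, 98, 149]), (250, [16, 99, 149]), (254, [16, 98, 149]), (258, [16, 99, 149]), (262, [16, 98, 149]), (266, [16, 98, 148]), (270, [16, 99, 173])]
pusher rod px [288.8309644  209.93397233] [ 19  24 225] [289.02876144 228.25913598] [ 16  21 232] top [ 16  25 222]
```

```bash
python3 -c "
from h import *
g=cv2.imread('pics/w10.png'); h=cv2.cvtColor(g,cv2.COLOR_BGR2HSV); m=(h[:,:,1]>125).astype(np.uint8)
k,l,st,ce=cv2.connectedComponentsWithStats(m); i=l[222,322]; print(st[i],ce[i])
mm=(h[:,:,2]>215)&(l==i); ys,xs=np.where(mm); print('bright',xs.min(),xs.max(),ys.min(),ys.max(),xs.mean(),ys.mean())
# fit: circle at top z=.052 union bottom z=.018 
a=np.linspace(0,6.28,60)
for X in ((.494,-.0265),(.492,-.0265),(.496,-.0265)):
  for z in (.052,.018):
    f=np.array([proj('w10',(X[0]+.0195*np.cos(t),X[1]+.0195*np.sin(t),z)) for t in a]); print(X,z,f.min(0).round(1),f.max(0).round(1))
"
```

```text
[ 303  201   40   44 1412] [322.25566572 222.8101983 ]
bright 304 342 207 243 322.97056277056276 224.94112554112553
(0.494, -0.0265) 0.052 [301.5 202.2] [341.9 241.5]
(0.494, -0.0265) 0.018 [302.9 195.9] [339.9 232.1]
(0.492, -0.0265) 0.052 [301.7 200.1] [342.2 239.6]
(0.492, -0.0265) 0.018 [303.2 194. ] [340.2 230.3]
(0.496, -0.0265) 0.052 [301.2 204.2] [341.6 243.4]
(0.496, -0.0265) 0.018 [302.7 197.8] [339.6 233.8]
```

Call:
{"method": "drive_tool", "body": {"series": [[[0.15, 0.15, -2], 0], [[0.15, 0.15, -4], 0], [[0, 0, -4], 0], [[0, 0, -4], 0], [[0, 0, -2.5], 0], [[0, 0, -1.3], 0], [[0, 0, -0.8], 0], [[0, 0, -0.15], 0], [[0, 0, 0], 0], [[0, 0, 0], 0]], "hand": 0.35, "newtons": 12}}

```text
time: 32.2
ee_pos: [0.4975, -0.0268, 0.0113]
eef_rot: [-0.069, 0.998, 0.0, 0.001]
ft_force: [1.1, -0.6, 0.3]
width: 0.0562
grip_force: 0.0
```

Call:
{"method": "drive_tool", "body": {"series": [[[0, 0, 0], 0], [[0, 0, 0], 0], [[0, 0, 0], 0], [[0, 0, 0], 0], [[0, 0, 1], 0], [[0, 0, 4], 0], [[0, 0, 5], 0], [[0, 0, 5], 0], [[0, 0, 5], 0], [[0, -2, 5], 0]], "hand": 0.75}}

```text
time: 33.45
ee_pos: [0.4967, -0.046, 0.263]
eef_rot: [-0.07, 0.998, 0.0, 0.0]
ft_force: [0.4, 0.3, -1.0]
width: 0.0385
grip_force: 12.0
```

Call:
{"method": "drive_tool", "body": {"series": [[[0.3, -3.2, 0], 0], [[0.4, -4.5, 0], 0], [[0.4, -5, 0], 0], [[0.4, -5, 0], 0], [[0.4, -5, 0], 0], [[0.4, -4.5, 0], 0], [[0.4, -3.2, -1], 0], [[0.2, -1.75, -1.5], 0], [[0, 0, -1.5], 0], [[0, 0, -1.5], 0]]}}

```text
time: 34.7
ee_pos: [0.5263, -0.3668, 0.2046]
eef_rot: [-0.069, 0.998, 0.001, -0.0]
ft_force: [0.9, 0.5, -1.2]
width: 0.0389
grip_force: 12.0
```

Call:
{"method": "drive_tool", "body": {"series": [[[0, 0, -0.8], 0], [[0, 0, -0.6], 0], [[0, 0, 0], 0], [[0, 0, 0], 0], [[0, 0, 0], 0], [[0, 0, 0], 0], [[0, 0, 0], 0], [[0, 0, 0], 0], [[0, 0, 0], 0], [[0, 0, 0], 0]]}}

```text
time: 35.95
ee_pos: [0.526, -0.3684, 0.1917]
eef_rot: [-0.069, 0.998, 0.0, -0.0]
ft_force: [0.9, -0.8, -0.0]
width: 0.0386
grip_force: 12.0
```

Call:
{"method": "drive_tool", "body": {"series": [[[0, 0, -0.4], 0], [[0, 0, -0.3], 0], [[0, 0, -0.2], 0], [[0, 0, -0.2], 0], [[0, 0, -0.1], 0], [[0, 0, 0], 0], [[0, 0, 0], 0], [[0, 0, 0], 0], [[0, 0, 0], 0], [[0, 0, 0], 0]]}}

```text
time: 37.2
ee_pos: [0.5271, -0.3687, 0.1812]
eef_rot: [-0.069, 0.998, -0.001, 0.001]
ft_force: [1.3, -0.1, 7.3]
width: 0.0384
grip_force: 12.0
```

```bash
python3 -c "
from bench import r,vision
for i in range(4):
  s=r.read_state(); print([round(float(x),2) for x in s['ft_force']],[round(float(x),3) for x in s['torque']],[round(float(x),4) for x in s['ee_pos']]); vision.camera('top')
"
```

```text
[1.3, -0.14, 7.29] [0.246, -0.197, 0.003] [0.5271, -0.3687, 0.1812]
[1.26, 0.43, 7.85] [0.223, -0.19, -0.048] [0.5271, -0.3687, 0.1811]
[1.06, 0.23, 7.3] [0.224, -0.219, -0.044] [0.5271, -0.3687, 0.1811]
[0.58, 1.1, 7.7] [0.25, -0.25, 0.022] [0.5272, -0.3687, 0.1811]
```

The torque puts the rim contact on the +x/+y side, so I'll ease toward −x/−y under light load.

Call:
{"method": "drive_tool", "body": {"series": [[[-0.05, -0.05, 0], 0], [[0, 0, 0], 0], [[-0.05, -0.05, 0], 0], [[0, 0, 0], 0], [[-0.05, -0.05, 0], 0], [[0, 0, 0], 0], [[0, 0, 0], 0], [[0, 0, 0], 0], [[0, 0, 0], 0], [[0, 0, 0], 0]]}}

```text
time: 38.65
ee_pos: [0.5268, -0.3689, 0.1813]
eef_rot: [-0.07, 0.998, 0.0, 0.002]
ft_force: [3.6, 4.0, 7.7]
width: 0.0386
grip_force: 12.1
```

```bash
python3 -c "
from bench import r,vision
for i in range(2):
  s=r.read_state(); print([round(float(x),2) for x in s['ft_force']],[round(float(x),3) for x in s['torque']],[round(float(x),4) for x in s['ee_pos']]); vision.camera('top')
"
```

```text
[3.61, 4.03, 7.66] [1.046, -0.868, 0.017] [0.5268, -0.3689, 0.1813]
[3.91, 3.4, 8.24] [0.971, -0.782, -0.083] [0.5268, -0.3689, 0.1813]
```

Call:
{"method": "drive_tool", "body": {"series": [[[0, 0, 0.5], 0], [[0.07, -0.03, 0], 0], [[0, 0, 0], 0], [[0, 0, -0.2], 0], [[0, 0, -0.2], 0], [[0, 0, -0.1], 0], [[0, 0, -0.1], 0], [[0, 0, 0], 0], [[0, 0, 0], 0], [[0, 0, 0], 0]]}}

```text
time: 40.0
ee_pos: [0.5265, -0.37, 0.1799]
eef_rot: [-0.069, 0.998, -0.0, 0.001]
ft_force: [1.7, 2.5, 8.9]
width: 0.0388
grip_force: 12.0
```

```bash
python3 -c "
from bench import r,vision
for i in range(2):
  s=r.read_state(); print([round(float(x),2) for x in s['ft_force']],[round(float(x),3) for x in s['torque']],[round(float(x),4) for x in s['ee_pos']]); vision.camera('top')
"
```

```text
[1.66, 2.55, 8.93] [0.548, -0.284, -0.044] [0.5265, -0.37, 0.1799]
[1.26, 2.49, 7.28] [0.533, -0.305, 0.003] [0.5265, -0.37, 0.18]
```

```bash
python3 -c "
from h import *
from bench import vision
s=vision.camera('scene')['color'][:,:,::-1].copy(); cv2.imwrite('pics/s11.png',s); s0=cv2.imread('pics/scene0.png')
for n,im in (('0',s0),('now',s)):
  h=cv2.cvtColor(im,cv2.COLOR_BGR2HSV)
  print(n)
  for v in range(130,160,2): 
    x=np.where((h[v,235:295,1]>140)&(h[v,235:295,0]<22))[0]+235
    print(v,(x.min(),x.max(),len(x)) if len(x) else '-', end=' | ')
  print()
def g(im,v): return im[v,245:285].astype(int).sum(1).tolist()
for v in (168,): print('tube now',g(s,v)); print('tube 0',g(s0,v))
for x in (.523,.526,.529): print(x,proj('scene',(x,-.369,.203)),proj('scene',(x,-.369,.187)))
wrist('w11')
g=cv2.imread('pics/w11.png'); h=cv2.cvtColor(g,cv2.COLOR_BGR2HSV); m=((h[:,:,1]>140)&(h[:,:,0]<22)&(h[:,:,0]>3)).astype(np.uint8)
k,l,st,ce=cv2.connectedComponentsWithStats(m)
for i in range(1,k):
  if st[i,4]>150: print('w',st[i],ce[i].round(1))
P=np.array([.5265,-.37]); 
for d in (-.004,-.002,0,.002): print(d,'near top edge',proj('w11',(P[0]+d-.0195,P[1],.2205)).round(1),'near bot',proj('w11',(P[0]+d-.0195,P[1],.1866)).round(1))
print('rim near outer',proj('w11',(.525-.025,-.3685,.19)).round(1))
print([(v,h[v,321].tolist()) for v in range(225,345,4)])
"
```

```text
0
130 (np.int64(286), np.int64(293), 4) | 132 - | 134 - | 136 (np.int64(259), np.int64(264), 6) | 138 (np.int64(255), np.int64(268), 14) | 140 (np.int64(255), np.int64(268), 14) | 142 (np.int64(255), np.int64(268), 14) | 144 (np.int64(256), np.int64(268), 13) | 146 (np.int64(260), np.int64(263), 4) | 148 - | 150 - | 152 - | 154 - | 156 - | 158 - | 
now
130 (np.int64(256), np.int64(293), 12) | 132 (np.int64(254), np.int64(294), 12) | 134 (np.int64(254), np.int64(294), 10) | 136 (np.int64(256), np.int64(262), 7) | 138 (np.int64(256), np.int64(262), 7) | 140 (np.int64(257), np.int64(262), 6) | 142 (np.int64(257), np.int64(269), 11) | 144 (np.int64(257), np.int64(268), 12) | 146 - | 148 - | 150 - | 152 - | 154 - | 156 - | 158 - | 
tube now [698, 695, 683, 669, 590, 487, 465, 477, 468, 403, 389, 369, 372, 410, 431, 452, 467, 486, 497, 515, 524, 536, 536, 532, 481, 474, 455, 358, 306, 308, 310, 303, 292, 275, 279, 280, 293, 291, 281, 278]
tube 0 [698, 693, 685, 668, 588, 484, 471, 426, 340, 314, 403, 492, 532, 551, 560, 567, 569, 560, 551, 532, 511, 488, 463, 439, 417, 453, 417, 282, 214, 
[... 600 characters left out ...]
.2 259.3]
rim near outer [330.6 245.9]
[(225, [13, 48, 158]), (229, [12, 49, 161]), (233, [8, 19, 145]), (237, [6, 15, 168]), (241, [6, 15, 166]), (245, [11, 13, 154]), (249, [17, 12, 150]), (253, [13, 13, 174]), (257, [9, 97, 192]), (261, [9, 162, 183]), (265, [9, 163, 185]), (269, [9, 164, 187]), (273, [9, 165, 188]), (277, [9, 165, 189]), (281, [9, 159, 151]), (285, [9, 166, 189]), (289, [10, 162, 159]), (293, [10, 163, 175]), (297, [12, 153, 185]), (301, [12, 154, 184]), (305, [12, 154, 184]), (309, [12, 154, 184]), (313, [10, 165, 173]), (317, [9, 164, 173]), (321, [9, 164, 173]), (325, [9, 164, 173]), (329, [9, 164, 173]), (333, [9, 162, 173]), (337, [9, 158, 168]), (341, [9, 29, 87])]
```

Contact now reads as centred in y, and the chute is pushing the tool toward +x. I'll follow that force and press lightly.

Call:
{"method": "drive_tool", "body": {"series": [[[0.05, 0.02, 0.1], 0], [[0.05, 0.02, 0], 0], [[0.05, 0.02, 0], 0], [[0.05, 0, -0.05], 0], [[0.05, 0, -0.05], 0], [[0.05, 0, 0], 0], [[0, 0, 0], 0], [[0, 0, 0], 0], [[0, 0, 0], 0], [[0, 0, 0], 0]]}}

```text
time: 41.45
ee_pos: [0.528, -0.3697, 0.1788]
eef_rot: [-0.069, 0.998, 0.0, -0.0]
ft_force: [-0.2, 0.3, 5.6]
width: 0.0386
grip_force: 12.0
```

```bash
python3 -c "
from bench import r,vision
for i in range(1):
  s=r.read_state(); print([round(float(x),2) for x in s['ft_force']],[round(float(x),3) for x in s['torque']],[round(float(x),4) for x in s['ee_pos']])
"
```

```text
[-0.17, 0.27, 5.59] [0.173, 0.283, -0.048] [0.528, -0.3697, 0.1788]
```

Call:
{"method": "drive_tool", "body": {"series": [[[0.05, -0.03, 0], 0], [[0.05, -0.03, 0], 0], [[0.05, 0, 0], 0], [[0, 0, -0.05], 0], [[0.05, -0.03, -0.05], 0], [[0, 0, -0.05], 0], [[0, 0, 0], 0], [[0, 0, 0], 0], [[0, 0, 0], 0], [[0, 0, 0], 0]]}}

```text
time: 42.7
ee_pos: [0.5305, -0.3701, 0.1773]
eef_rot: [-0.069, 0.998, 0.0, 0.0]
ft_force: [0.0, 2.9, 4.5]
width: 0.0388
grip_force: 12.0
```

```bash
python3 -c "
from bench import r,vision
for i in range(1):
  s=r.read_state(); print([round(float(x),2) for x in s['ft_force']],[round(float(x),3) for x in s['torque']],[round(float(x),4) for x in s['ee_pos']])
"
```

```text
[0.02, 2.89, 4.49] [0.601, 0.17, -0.022] [0.5305, -0.3701, 0.1773]
```

Call:
{"method": "drive_tool", "body": {"series": [[[0.03, 0.03, -0.1], 0], [[0, 0.03, -0.1], 0], [[0.03, 0, -0.1], 0], [[0, 0, -0.1], 0], [[0, 0, 0], 0], [[0, 0, 0], 0], [[0, 0, 0], 0], [[0, 0, 0], 0], [[0, 0, 0], 0], [[0, 0, 0], 0]]}}

```text
time: 43.95
ee_pos: [0.5315, -0.3695, 0.1732]
eef_rot: [-0.069, 0.998, 0.0, 0.001]
ft_force: [5.3, 1.8, 2.3]
width: 0.0385
grip_force: 12.0
```

```bash
python3 -c "
from h import *
from bench import r,vision
s=r.read_state(); print([round(float(x),2) for x in s['ft_force']],[round(float(x),3) for x in s['torque']],[round(float(x),4) for x in s['ee_pos']])
wrist('w12')
g=cv2.imread('pics/w12.png'); h=cv2.cvtColor(g,cv2.COLOR_BGR2HSV)
print([(v,h[v,321].tolist()) for v in range(221,345,4)])
P=s['ee_pos']; print('near bot',proj('w12',(P[0]-.0195,P[1],.182)).round(1),'near rim in',proj('w12',(.525-.021,-.3685,.19)).round(1),'out',proj('w12',(.525-.025,-.3685,.19)).round(1),'top near',proj('w12',(P[0]-.0195,P[1],.216)).round(1))
"
```

```text
[5.28, 1.76, 2.35] [0.34, -1.088, 0.01] [0.5315, -0.3695, 0.1732]
43.95 [ 0.5315 -0.3695  0.1732] yaw_y 97.92 0.03853479383206997 [5.27975154 1.76231993 2.34975118]
[(221, [12, 50, 158]), (225, [12, 28, 138]), (229, [8, 13, 156]), (233, [7, 14, 168]), (237, [7, 14, 166]), (241, [17, 12, 151]), (245, [17, 12, 149]), (249, [15, 13, 199]), (253, [13, 47, 217]), (257, [9, 160, 196]), (261, [9, 165, 198]), (265, [9, 166, 200]), (269, [9, 167, 201]), (273, [9, 167, 203]), (277, [9, 169, 204]), (281, [9, 163, 161]), (285, [9, 169, 201]), (289, [9, 161, 154]), (293, [10, 163, 156]), (297, [9, 166, 174]), (301, [12, 153, 180]), (305, [12, 154, 182]), (309, [12, 154, 182]), (313, [12, 154, 181]), (317, [9, 163, 171]), (321, [9, 164, 171]), (325, [9, 164, 171]), (329, [9, 163, 171]), (333, [9, 161, 171]), (337, [9, 159, 167]), (341, [7, 26, 87])]
near bot [325.9 257.1] near rim in [330.4 247.9] out [331.6 240.4] top near [327.3 283.4]
```

The chunk is in the bore mouth (low Fz, TCP z still dropping), but the wrist numbers suggest its top leans to +x with the lower −x edge against the wall. I'll ease the grip and bring the top back −x to straighten it.

Call:
{"method": "drive_tool", "body": {"series": [[[-0.1, 0, 0], 0], [[-0.1, 0, 0], 0], [[-0.1, 0, -0.05], 0], [[-0.1, 0, -0.05], 0], [[-0.1, 0, -0.1], 0], [[-0.1, 0, -0.1], 0], [[0, 0, -0.1], 0], [[0, 0, 0], 0], [[0, 0, 0], 0], [[0, 0, 0], 0]], "newtons": 5}}

```text
time: 45.25
ee_pos: [0.5253, -0.37, 0.1694]
eef_rot: [-0.069, 0.998, -0.0, 0.0]
ft_force: [5.5, -0.2, 3.5]
width: 0.0382
grip_force: 5.0
```

```bash
python3 -c "
from h import *
from bench import r,vision
s=r.read_state(); print([round(float(x),2) for x in s['ft_force']],[round(float(x),3) for x in s['torque']],[round(float(x),4) for x in s['ee_pos']])
wrist('w13')
g=cv2.imread('pics/w13.png'); h=cv2.cvtColor(g,cv2.COLOR_BGR2HSV)
print([(v,h[v,321].tolist()) for v in range(237,345,4)])
P=s['ee_pos']; print('core near',proj('w13',(P[0]-.0068,P[1],.212)).round(1),'top near',proj('w13',(P[0]-.0195,P[1],.212)).round(1))
"
```

```text
[5.52, -0.16, 3.52] [0.167, -1.207, -0.025] [0.5253, -0.37, 0.1694]
45.25 [ 0.5253 -0.37    0.1694] yaw_y 97.89 0.03818132892627973 [ 5.51747532 -0.16210984  3.51702027]
[(237, [13, 41, 155]), (241, [10, 21, 149]), (245, [8, 18, 169]), (249, [6, 15, 167]), (253, [13, 11, 157]), (257, [15, 14, 151]), (261, [15, 13, 156]), (265, [14, 36, 219]), (269, [10, 71, 201]), (273, [9, 162, 180]), (277, [9, 163, 182]), (281, [9, 156, 147]), (285, [9, 155, 146]), (289, [9, 157, 146]), (293, [9, 157, 146]), (297, [10, 162, 168]), (301, [11, 158, 177]), (305, [12, 152, 186]), (309, [12, 154, 186]), (313, [12, 154, 186]), (317, [12, 154, 185]), (321, [9, 164, 174]), (325, [9, 163, 174]), (329, [9, 163, 175]), (333, [9, 163, 174]), (337, [9, 158, 169]), (341, [8, 23, 87])]
core near [323.2 308.8] top near [327.3 283.2]
```

Call:
{"method": "drive_tool", "body": {"series": [[[0, 0, 0], 0], [[0, 0, 0], 0], [[0, 0, 0], 0], [[0, 0, 1], 0], [[0, 0, 3], 0], [[0, 0, 4], 0], [[0, 0, 4], 0], [[0, 0, 3], 0], [[0, 0, 0], 0], [[0, 0, 0], 0]], "hand": 0.3}}

```text
time: 46.55
ee_pos: [0.5246, -0.3698, 0.3189]
eef_rot: [-0.069, 0.998, 0.0, -0.0]
ft_force: [-0.0, 0.2, -0.6]
width: 0.0608
grip_force: 0.0
```

```bash
python3 -c "
from h import *
from bench import vision
wrist('w14')
g=cv2.imread('pics/w14.png'); h=cv2.cvtColor(g,cv2.COLOR_BGR2HSV); m=((h[:,:,1]>120)&(h[:,:,0]<22)&(h[:,:,0]>3)).astype(np.uint8)
k,l,st,ce=cv2.connectedComponentsWithStats(m)
for i in range(1,k):
  if st[i,4]>150: print('w',st[i],ce[i].round(1))
a=np.linspace(0,6.28,90)
for z in (.169,.203,.215):
  f=np.array([proj('w14',(.525+.0195*np.cos(t),-.368+.0195*np.sin(t),z)) for t in a]); print(z,f.min(0).round(1),f.max(0).round(1))
c=ce[np.argmax(st[1:,4])+1].astype(int); print([(v,h[v,c[0]].tolist()) for v in range(max(0,c[1]-40),min(479,c[1]+40),3)])
s=vision.camera('scene')['color'][:,:,::-1].copy(); cv2.imwrite('pics/s14.png',s); hs=cv2.cvtColor(s,cv2.COLOR_BGR2HSV)
for v in range(128,172,2):
    x=np.where((hs[v,245:280,1]>140)&(hs[v,245:280,0]<22))[0]+245
    print(v,(int(x.min()),int(x.max()),len(x)) if len(x) else '-', end=' | ')
"
```

```text
46.55 [ 0.5246 -0.3698  0.3189] yaw_y 97.87 0.06077461257076597 [-0.01254385  0.22638524 -0.58309186]
w [   35     0   605   337 96780] [389.6 112.7]
w [  56  195   59   45 1863] [ 83.7 217.1]
w [ 298  210   42   44 1478] [318.4 231.6]
w [ 567  251   73   63 2555] [607.4 287.8]
w [523 263  43  32 852] [543.7 278.3]
w [194 297  27  25 265] [207.  310.2]
w [370 297  12  41 312] [373.9 316.8]
w [558 313  33  23 288] [577.7 323.3]
w [170 327  23  59 585] [178.5 357.1]
w [254 373  32  34 872] [267.8 390.1]
w [367 373  46  28 822] [385.4 386.8]
w [463 401  62  22 589] [494.  408.2]
0.169 [301.5 201.5] [341.6 240.4]
0.203 [299.8 208.9] [344.  251.5]
0.215 [299.1 211.9] [344.9 256. ]
[(72, [12, 134, 162]), (75, [12, 132, 151]), (78, [11, 131, 148]), (81, [12, 132, 156]), (84, [11, 132, 157]), (87, [12, 132, 160]), (90, [12, 131, 150]), (93, [12, 130, 143]), (96, [11, 131, 148]), (99, [12, 131, 150]), (102, [12, 129, 144]), (105, [12, 130, 147]), (108, [12, 131, 154]), (111, [12, 132, 153]), (114, [12, 130, 155]), (117, [11, 37, 117]), (120, [6, 9, 138]), (123, [6, 9, 139]), (126, [6, 9, 139]), (129, [0, 7, 138]), (132, [5, 11, 139]), (135, [10, 11, 138]), (138, [12, 9, 138]), (141, [12, 9, 137]), (144, [9, 14, 129]), (147, [11, 121, 156]), (150, [12, 132, 168])]
128 - | 130 - | 132 - | 134 - | 136 (259, 264, 6) | 138 (256, 268, 13) | 140 (255, 268, 14) | 142 (256, 268, 13) | 144 (256, 268, 13) | 146 (260, 263, 4) | 148 - | 150 - | 152 - | 154 - | 156 - | 158 - | 160 - | 162 - | 164 - | 166 - | 168 - | 170 - |
```

chunk_b now sits in the mouth just as chunk_a did at the start (same scene blob: columns 255–268, rows 136–146). Fetching the pusher.

Call:
{"method": "drive_tool", "body": {"series": [[[0.07, 4, 0], 0], [[0, 5, 0], 0], [[0, 4, -2], 0], [[0, 2.98, -4], 0], [[0, 0, -4.5], 0], [[0, 0, -4.5], 0], [[0, 0, -3], 0], [[0, 0, -2], 0], [[0, 0, -1.5], 0], [[0, 0, -0.5], 0]], "hand": 0.18}}

```text
time: 47.9
ee_pos: [0.5249, -0.2099, 0.0982]
eef_rot: [-0.069, 0.998, 0.0, -0.001]
ft_force: [-0.2, 0.2, -0.1]
width: 0.0715
grip_force: 0.0
```

Call:
{"method": "drive_tool", "body": {"series": [[[0, 0, 0], 0], [[0, 0, 0], 0], [[0, 0, 0], 0], [[0, 0, 0], 0], [[0, 0, 0], 0], [[0, 0, 2], 0], [[0, 0, 5], 0], [[0, 0, 5], 0], [[0, 0, 5], 0], [[0, 0, 5], 0]], "hand": 0.6, "newtons": 40}}

```text
time: 49.15
ee_pos: [0.525, -0.2099, 0.3205]
eef_rot: [-0.069, 0.998, 0.0, -0.0]
ft_force: [0.4, -0.4, -1.9]
width: 0.0596
grip_force: 40.0
```

Call:
{"method": "drive_tool", "body": {"series": [[[0, -2, 0.7], 0], [[0, -4, 0], 0], [[0, -4, 0], 0], [[0, -3.8, 0], 0], [[0, -2, 0], 0], [[0, 0, 0], 0], [[0, 0, -0.8], 0], [[0, 0, -0.8], 0], [[0, 0, -0.6], 0], [[0, 0, 0], 0]]}}

```text
time: 50.4
ee_pos: [0.5255, -0.3674, 0.3037]
eef_rot: [-0.069, 0.998, 0.0, -0.0]
ft_force: [0.2, -0.7, -0.8]
width: 0.0594
grip_force: 40.0
```

Call:
{"method": "drive_tool", "body": {"series": [[[0, 0, -0.4], 0], [[0, 0, -0.4], 0], [[0, 0, -0.4], 0], [[0, 0, -0.4], 0], [[0, 0, -0.4], 0], [[0, 0, -0.4], 0], [[0, 0, -0.4], 0], [[0, 0, -0.4], 0], [[0, 0, -0.4], 0], [[0, 0, 0], 0]]}}

```text
time: 51.65
ee_pos: [0.5252, -0.368, 0.2672]
eef_rot: [-0.069, 0.998, 0.0, -0.001]
ft_force: [0.9, -0.8, -2.4]
width: 0.0593
grip_force: 40.0
```

Call:
{"method": "drive_tool", "body": {"series": [[[0, 0, -0.5], 0], [[0, 0, -0.5], 0], [[0, 0, -0.5], 0], [[0, 0, -0.4], 0], [[0, 0, -0.2], 0], [[0, 0, -0.15], 0], [[0, 0, -0.1], 0], [[0, 0, 0], 0], [[0, 0, 0], 0], [[0, 0, 0], 0]]}}

```text
time: 52.9
ee_pos: [0.5262, -0.3684, 0.2478]
eef_rot: [-0.069, 0.998, -0.001, 0.002]
ft_force: [-2.8, 3.2, 22.4]
width: 0.0595
grip_force: 40.0
```

Firm at 22 N, with the foot at about 0.149 (expected 0.148). Releasing and retreating upward.

Call:
{"method": "drive_tool", "body": {"series": [[[0, 0, 0.2], 0], [[0, 0, 0.1], 0], [[0, 0, 0], 0], [[0, 0, 0], 0], [[0, 0, 0], 0], [[0, 0, 0], 0], [[0, 0, 0], 0], [[0, 0, 0], 0], [[0, 0, 0], 0], [[0, 0, 0], 0]]}}

```text
time: 54.15
ee_pos: [0.5256, -0.3683, 0.2479]
eef_rot: [-0.069, 0.998, -0.0, 0.0]
ft_force: [-0.1, -0.3, 5.7]
width: 0.0595
grip_force: 40.0
```

Call:
{"method": "drive_tool", "body": {"series": [[[0, 0, 0], 0], [[0, 0, 0], 0], [[0, 0, 0], 0], [[0, 0, 0], 0], [[0, 0, 1], 0], [[0, 0, 3], 0], [[0, 0, 3], 0], [[0, 0, 3], 0], [[0, 0, 0], 0], [[0, 0, 0], 0]], "hand": 0.18}}

```text
time: 55.4
ee_pos: [0.5254, -0.368, 0.3474]
eef_rot: [-0.069, 0.998, 0.0, -0.0]
ft_force: [-0.2, -0.1, -0.9]
width: 0.0713
grip_force: 0.0
```

```bash
python3 -c "
from h import *
from bench import vision
s=vision.camera('scene')['color'][:,:,::-1].copy(); cv2.imwrite('pics/s15.png',s); h=cv2.cvtColor(s,cv2.COLOR_BGR2HSV)
for v in range(90,182,3):
    x=np.where((h[v,245:280,1]>90)&(h[v,245:280,0]<22))[0]+245
    w=np.where((h[v,245:280,1]<45)&(h[v,245:280,2]>150))[0]+245
    print(v,'O',(int(x.min()),int(x.max()),len(x)) if len(x) else '-','W',(int(w.min()),int(w.max()),len(w)) if len(w) else '-')
for z in (.298,.278,.19,.148,.114,.08): print(z,proj('scene',(.525,-.368,z)).round(1))
"
```

```text
90 O - W (245, 276, 32)
93 O (270, 279, 10) W (254, 261, 8)
96 O (271, 279, 9) W -
99 O (271, 279, 9) W -
102 O (271, 279, 9) W (245, 263, 16)
105 O (271, 274, 4) W (245, 267, 23)
108 O - W (245, 272, 23)
111 O - W (245, 272, 22)
114 O - W (245, 271, 21)
117 O - W (245, 267, 15)
120 O - W (245, 268, 20)
123 O - W (245, 270, 23)
126 O - W (245, 271, 25)
129 O - W (245, 273, 26)
132 O (276, 279, 4) W (245, 274, 28)
135 O (277, 279, 3) W (245, 275, 29)
138 O (277, 279, 3) W (245, 275, 29)
141 O (278, 279, 2) W (245, 276, 30)
144 O (278, 279, 2) W (245, 276, 30)
147 O (279, 279, 1) W (245, 277, 26)
150 O (279, 279, 1) W (245, 277, 28)
153 O (279, 279, 1) W (245, 277, 25)
156 O (279, 279, 1) W (245, 277, 26)
159 O (278, 279, 2) W (245, 276, 24)
162 O (276, 279, 4) W (245, 275, 16)
165 O (273, 279, 7) W (245, 271, 12)
168 O (272, 279, 8) W (245, 270, 11)
171 O (252, 277, 8) W (245, 270, 9)
174 O (253, 253, 1) W (245, 279, 12)
177 O - W (245, 279, 12)
180 O - W (245, 279, 19)
0.298 [261.3 105.5]
0.278 [261.6 112.6]
0.19 [262.8 142.9]
0.148 [263.4 156.6]
0.114 [263.8 167.4]
0.08 [264.2 177.9]
```

```bash
python3 -c "
from bench import r
print(r.close_job())"
```

```text
the job is handed in; nothing more can be done
None
```

Both carrot chunks were rammed home in order (18 N, then 22 N), the pusher is standing in the chute on top of them with the gripper clear, and the job was handed in at about 55 s; the result wasn't reported back.

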